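# Turn the lazy Susan by its rim to bring the honey round

## Robot

A 7-joint arm with a two-finger parallel gripper is mounted at the origin on a cart in front of the work surface, level with it; the furniture and walls round the work are solid. World frame = base frame: x ahead of the robot, y to its left, z up, the work surface at z = 0. Lengths are in m, angles in rad, forces in N, time in s.
With the tool pointing down it reaches from about 0.35 to 0.9 m from the base axis. Payload 8.1 kg.
Tool frame: the origin (TCP) lies between the finger pads, 19 mm behind the fingertips; this is the grasp point; z points along the fingers, y is the line along which they close (so a half turn about z gives the same grasp; the last joint's range is limited). The gripper opens to 92 mm and grips with 3 to 60 N. Pads are 19 mm wide; open, the fingers measure 130 mm over their backs; the gripper's body (75 mm by 190 mm) begins 47 mm behind the grasp point.
Start: joints at [-1.329, 0.434, 0.025, 1.573, -0.012, 1.134, -0.075], TCP at [0.211, 0.588, 0.246] pointing down, gripper open.
Joint ranges: [-2.62, 2.62], [-0.44, 2.09], [-1.27, 1.32], [0.08, 2.57], [-1.32, 4.46], [0.12, 2], [-2.74, 2.74]. Speed limits (rad/s): [2.22, 2.22, 3.01, 3.01, 3.14, 3.14, 3.14].

## Interface

Orientations are given as a rotation vector (axis times angle).
In Python, from cell import arm gives the robot as it stands.
- The arm moves only by the shell command python3 -m pendant 'ROWS' [FORCE]. ROWS is a JSON object of lists of equal length, an entry for each row: "slide": the shift along the tool's x, y, z in units of 0.3 m (1.0 is 0.3 m), a list of three; "dr": the turn, a rotation vector about the tool's x, y, z in units of 0.12 rad (1.0 is 0.12 rad), a list of three; "claw": the opening, from 0 (shut) to 1 (fully open). In form: {"slide": [[tx, ty, tz], ...], "dr": [[ax, ay, az], ...], "claw": [claw, ...]}. A call has 1 to 10 rows; each row shifts and turns the commanded pose from where the row before left it, along the tool's axes as they then stand; what a row does not reach is not made up. A row lasts 1/10 s, in which the tool goes at most 50 mm and 8.59 degrees, less where a joint would pass 70% of its speed; a pose out of reach is approached as far as the arm can. A call with a number of a shift or a turn outside -1 to 1 is refused whole. A call with a gripper value outside its range is refused whole. The fingers move at their own pace and stop on an object; FORCE is the grip in N (left out, the last holds). Time passes only in rows, so rows that do not move let the fingers close. It gives the time, the measured TCP pose, the force, the opening and the grip force at its end, in the units of the state.
- arm.observe(): the state, without advancing time (a new reading comes with each control period).
- arm.get_image(name): name is "scene" or "top" or "wrist"; returns the picture (480x640x3 uint8, red, green, blue); there is no depth.
- arm.calibration(name): a dict with "K" (3x3 intrinsics, pixels), "xyz" and "orientation" of the camera in the world. Camera axes: x right, y up, looking along -z (the intrinsics and any distortion apply to the point x, -y, -z); pixel columns grow to the right and rows downward; lengths in m; the calibration is good to about 2 mm. A picture is of the moment at which its call begins: read the wrist's pose just before it. calibration takes no time and is no camera call; for the wrist camera it gives the pose at the moment of the call.
- arm.sign_off(): hands the job in; it is judged then, once.
The state is a dict: "clock": time; "joints": joint angles; "dq": joint speeds; "joint_efforts": joint torques, N m; "position": TCP position; "ee_rot": TCP orientation; "force": force on the tool from outside, world axes, zero at the start; "ft_torque": the same for the moment, N m; "width": opening from 0.0 (shut) to 1.0 (fully open); "gripper_force": force on a finger pad.
Only numpy, scipy, OpenCV 4.12 (cv2) and the standard library are available. Lean on these libraries where they do the work, as an engineer would, in place of code of your own. Each camera call takes 0.05 s, during which the arm holds its last target. There are 200 camera calls.

## Task

Bring the honey jar round to the very front of the wooden turntable, the side towards you and the worktop's front edge: rest the fingertips lightly on the dark rubber ring round its rim and follow the ring's curve, so that the turntable turns gently along with them, in as many strokes as you need. Do not touch the jars on it, which stay standing there upright; nothing is pinched or lifted, and the other things on the worktop stay where they lie. Finish with the turntable at rest.

Things in the scene. Friction and masses are not known exactly. Their poses are not given: they have to be found in the camera images.
- turntable: Lazy Susan: flat oak disc, 360 mm across, 18 mm thick, steel band round its edge; turns both ways without end on a fixed foot and stays where it is left (bearing friction 0.1 N m). Origin: on its upright axis (z), at the disc's underside, 12 mm above the worktop; flat top face 18 mm above the origin. x and y turn with it. 148 to 177 mm from the axis: a flush dark rubber grip ring.
- front_place (a point): Point on the turntable's top face (30 mm above the worktop), 58 mm from its axis straight towards the worktop's front edge (-x); it does not turn. The honey jar belongs centred here. Fingertips that press the grip ring with 5 to 10 N and move along it at up to 0.1 m/s take the disc along with little slip; the rubber gives under 1 mm.
- honey_jar: Honey jar with a red lid, amber contents and a pale label, 65 mm across, 100 mm high, 0.26 to 0.53 kg. Starts about 58 (52 to 64) mm from the turntable's axis, anywhere round it but near the front. Stands on the turntable; origin: centre of its underside, z up.
- tea_caddy: Dark green round tea tin with a small light knob on its lid, 68 mm across, 110 mm high. Stands on the turntable; origin: centre of its underside, z up.
- spice_0: Spice jar with a green cap and a brown label, 46 mm across, 106 mm high. Stands on the turntable; origin: centre of its underside, z up.
- spice_1: Spice jar with a green cap and a white and blue label with red peppers, 46 mm across, 106 mm high. Stands on the turntable; origin: centre of its underside, z up.
- mug: White mug, 83 mm across, 94 mm high, between the turntable and the chopping board. Origin at its underside. Leave alone.
- lemon_a: Lemon, 71 x 53 x 51 mm, on the chopping board at the right. Origin at its underside. Leave alone.
- garlic: Garlic bulb, 60 mm across, on the chopping board. Origin at its underside. Leave alone.
- peeler: Black peeler, 170 mm long, lying on the chopping board. Origin at its underside. Leave alone.
- gas_lighter: Red long-nosed gas lighter, 233 mm long, 19 mm high, at the worktop's front edge to the right. Origin at its underside. Leave alone.
- matchbox: Dark green matchbox, 38 x 56 x 16 mm, at the worktop's front edge. Origin at its underside. Leave alone.
Not all that is in view belongs to the job. What is shaped like the spice_1 but turquoise is not meant.

How it is judged:
On the way:
1. the fingertips, touching the turntable near its rim ring (tool point 135 to 205 mm from the axis), turn it (over 0.05 rad/s) for 0.2 s (contact force between the fingers and turntable above 0.3 N and horizontal distance between the grasp point and turntable between 0.135 and 0.205 m and angular speed of turntable above 0.05 rad/s), for 0.2 s.
At the end, for the whole second after the job is handed in: The honey jar's underside is centred within 22 mm of front_place, the turntable is at rest (under 0.03 rad/s), and all four jars stand upright on its top face, their centres within 90 mm of its axis (horizontal distance between honey_jar and front_place below 0.022 m and angular speed of turntable below 0.03 rad/s and angle between each of honey_jar, tea_caddy, spice_0, spice_1's own z axis and vertical below 0.08 rad and height (world z) of honey_jar between 0.026 and 0.034 m and horizontal distance between each of honey_jar, tea_caddy, spice_0, spice_1 and turntable below 0.09 m and height (world z) of tea_caddy between 0.026 and 0.034 m and height (world z) of spice_0 between 0.026 and 0.034 m and height (world z) of spice_1 between 0.026 and 0.034 m); the robot touches nothing.
It fails at once if a jar on the turntable is touched by the robot (over 1 N) (contact force between any of the fingers, the arm and honey_jar above 1 N or contact force between any of the fingers, the arm and tea_caddy above 1 N or contact force between any of the fingers, the arm and spice_0 above 1 N or contact force between any of the fingers, the arm and spice_1 above 1 N).
It fails at once if a jar is lifted off the turntable by more than 15 mm, or tips by more than 0.3 rad (height (world z) of any of honey_jar, tea_caddy, spice_0, spice_1 above 0.045 m or angle between any of honey_jar, tea_caddy, spice_0, spice_1's own z axis and vertical above 0.3 rad).
It fails at once if the touch on the turntable is not light (over 40 N) (contact force between the fingers and turntable above 40 N).
It fails at once if the turntable is spun (over 1.5 rad/s) (angular speed of turntable above 1.5 rad/s).
It fails at once if something else on the worktop is pushed more than 20 mm away (distance of any of mug, lemon_a, garlic, peeler, gas_lighter, matchbox from where it was at the start of the episode above 0.02 m).
It also fails if it takes over 64 s, if anything falls off the work surface, if the arm or the gripper's body presses on something with over 40 N, if the wrist force passes 120 N, or if a joint passes its speed limit or range.

## Working session

There is one attempt and no reset: what is moved stays moved. The work goes in short steps, Python scripts to look and compute and a shell command to move; the robot and the scene stay as the last step left them, time stands still between calls to the robot, and variables do not carry over. Pictures are saved under pics/ and viewed, at most 10 in all, crops included, and the job is handed in when it is done.

```bash
mkdir -p pics; ls
python3 - <<'E'
from cell import arm
import cv2
for n in("scene","top"):
    cv2.imwrite(f"pics/{n}0.png",arm.get_image(n)[:,:,::-1]); print(n,arm.calibration(n))
s=arm.observe();print(s)
E
```

```text
pics
scene {'K': array([[538.53022187,   0.        , 321.89216482],
       [  0.        , 538.53022187, 231.79015619],
       [  0.        ,   0.        ,   1.        ]]), 'xyz': array([-0.10366615, -0.68693011,  1.03218666]), 'orientation': array([ 0.71185509, -0.27670557, -0.75940464])}
top {'K': array([[460.08831356,   0.        , 320.8371063 ],
       [  0.        , 460.08831356, 241.53049407],
       [  0.        ,   0.        ,   1.        ]]), 'xyz': array([ 0.31992019, -0.01708335,  0.96681096]), 'orientation': array([ 0.1546218 , -0.1524154 , -1.58985203])}
{'clock': 0.1, 'joints': array([-1.32856721,  0.43518952,  0.02497982,  1.57400691, -0.01159122,
        1.13402218, -0.07510018]), 'dq': array([-1.66375121e-03, -1.40857048e-03, -4.90322027e-04, -2.15067537e-03,
       -2.33761356e-04,  8.99348704e-04, -7.13669629e-05]), 'joint_efforts': array([ 4.14802445e-03, -6.69129324e+01,  9.88444202e-01, -3.15144038e+01,
       -6.05866034e-02,  3.75441578e-02,  2.95161612e-05]), 'position': array([0.2111773 , 0.58777226, 0.24480071]), 'ee_rot': array([-5.39068400e-01, -3.09488533e+00,  2.32003563e-03]), 'force': array([0.05124695, 0.31929888, 0.05384603]), 'ft_torque': array([ 0.0235971 ,  0.03409344, -0.02540849]), 'gripper_force': 0.0, 'width': 1.0006928143153127}
```

View pics/scene0.png

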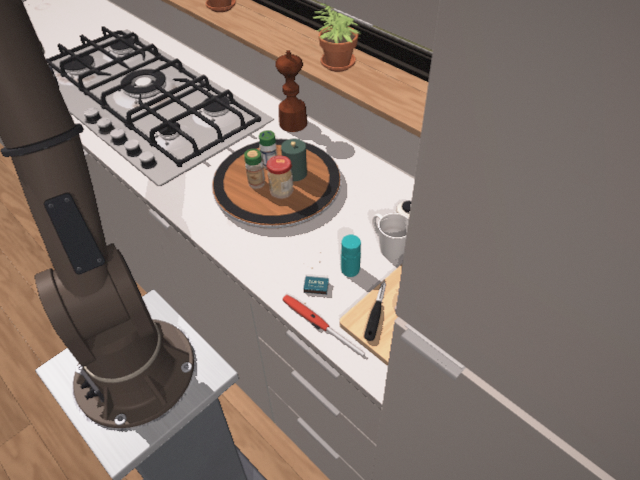

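View pics/top0.png

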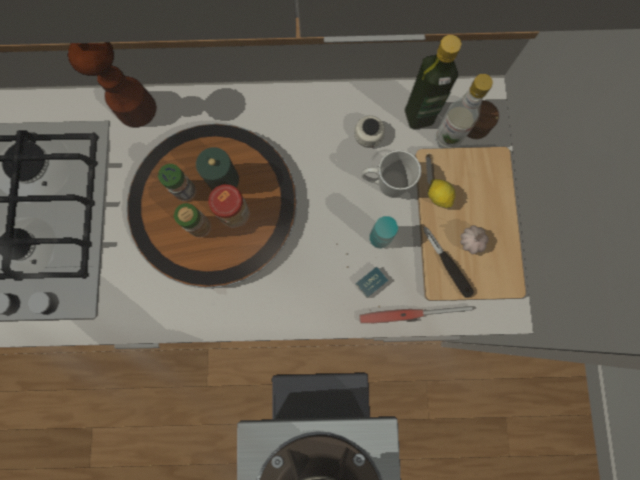

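The candidates for the red-lidded honey jar are:
- The red lid on the turntable, at top (227,198) and scene (280,165). This one fits the description.
- The red lighter, at top (400,315).
- The turquoise jar, at top (384,231), which is a decoy for spice_1.
- The pepper mill, at top (130,100).

I'll check the choice in a close crop.

Run:
```python
import cv2,numpy as np
a=cv2.imread("pics/top0.png")[115:295,115:310]; b=cv2.imread("pics/scene0.png")[120:230,200:350]
cv2.imwrite("pics/c0.png",cv2.resize(a,None,fx=3,fy=3,interpolation=2)); cv2.imwrite("pics/c1.png",cv2.resize(b,None,fx=5,fy=5,interpolation=2))
```

```text
(no output)
```

View pics/c0.png

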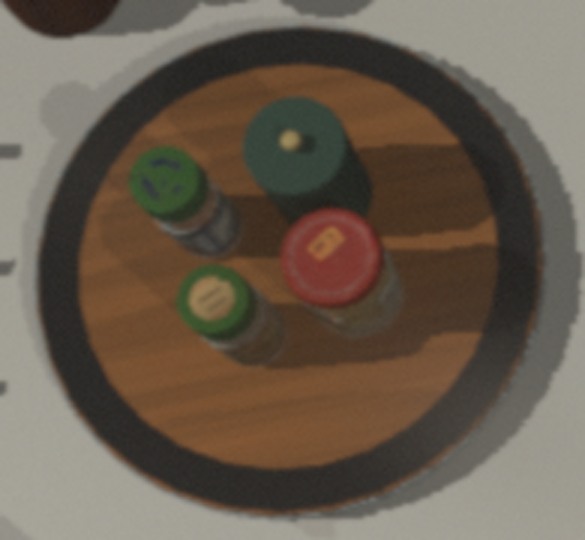

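View pics/c1.png

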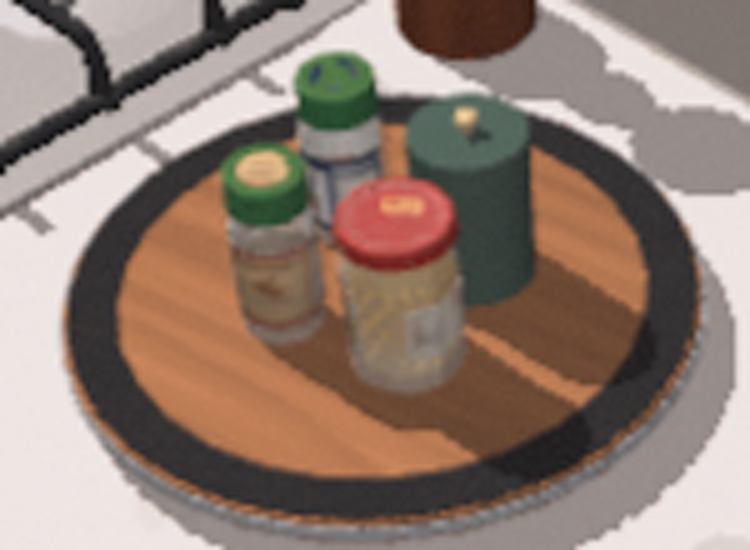

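c0 and c1 confirm the choice: the honey jar has a red lid and amber contents, with its lid centre at c0 (331,257), which is top (225.3,200.7), and at c1 (396,218), which is scene (279.2,163.6). The ring shows clearly in both views.

```bash
cat > h.py <<'E'
import numpy as np
from cell import arm
from scipy.spatial.transform import Rotation as R
from scipy.optimize import least_squares
def proj(n,P):
    c=arm.calibration(n); p=R.from_rotvec(c["orientation"]).inv().apply(np.atleast_2d(P)-c["xyz"])
    q=(p*[1,-1,-1])@c["K"].T; return q[:,:2]/q[:,2:]
def ray(n,uv,z):
    c=arm.calibration(n); d=np.linalg.inv(c["K"])@[*uv,1]; d=R.from_rotvec(c["orientation"]).apply(d*[1,-1,-1])
    return c["xyz"]+d*(z-c["xyz"][2])/d[2]
def tri(a,b): return least_squares(lambda P:np.r_[proj("top",P)[0]-a,proj("scene",P)[0]-b],[.4,.2,.05]).x
E
python3 - <<'E'
from h import *
t=np.linspace(0,2*np.pi,361); circ=lambda c,r:np.c_[c[0]+r*np.cos(t),c[1]+r*np.sin(t),0*t+c[2]]
C0=lambda x,y:(115+x/3,115+y/3); C1=lambda x,y:(200+x/5,120+y/5)
def res(c):
    e=[]
    for r,b0,b1 in((.148,(78,498,64,468),(118,648,None,478)),(.177,(40,540,28,512),(67,698,95,518))):
        for n,b,o,f in(("top",b0,(115,115),3),("scene",b1,(200,120),5)):
            p=proj(n,circ(c,r)); v=[p[:,0].min(),p[:,0].max(),p[:,1].min(),p[:,1].max()]
            e+=[v[i]-(o[i//2]+b[i]/f) for i in range(4) if b[i] is not None]
    return np.array(e)
s=least_squares(res,[.4,.2,.03],loss="soft_l1"); c=s.x; print("centre",c,res(c).round(1))
for n,a,b in(("honey",(331,257),(396,218)),("caddy",(295,147),(469,135)),("sp_w",(167,183),(337,77)),("sp_b",(214,299),(264,170))):
    P=tri(C0(*a),C1(*b)); d=P-c; print(n,P.round(3),"r",np.hypot(*d[:2]).round(3),"ang from -x deg",np.degrees(np.arctan2(-d[1],-d[0])).round(1))
for n,a in(("lighter",(420,312)),("matchbox",(372,282)),("mug",(400,172))): print(n,ray("top",a,.02))
E
```

```text
centre [0.59652029 0.21161828 0.02911323] [ 0.2  0.2 -0.1  0.3 -0.2  0.   0.5 -0.9 -0.1 -0.5 -0.3 -0.5  0.4 -0.
  0.6]
honey [0.569 0.161 0.128] r 0.058 ang from -x deg 61.8
caddy [0.644 0.186 0.125] r 0.054 ang from -x deg 151.3
sp_w [0.618 0.263 0.138] r 0.055 ang from -x deg -112.7
sp_b [0.541 0.231 0.137] r 0.059 ang from -x deg -19.3
lighter [ 0.35567254 -0.21617681  0.02      ]
matchbox [ 0.41917266 -0.12139045  0.02      ]
mug [ 0.65560405 -0.19273043  0.02      ]
```

Heights and radii agree with the text. The honey jar sits about 62° counter-clockwise (seen from above) from the front, so the disc has to turn clockwise, with the front rim moving towards +y. I'll close the fingers and travel above the front-right of the ring.

```bash
python3 -m pendant '{"slide":[[-0.05,-0.05,0],[-0.1,-0.09,0],[-0.11,-0.1,0],[-0.11,-0.1,0],[-0.11,-0.1,0],[-0.11,-0.1,0],[-0.11,-0.1,0],[-0.11,-0.1,0],[-0.11,-0.1,0],[-0.11,-0.1,0]],"dr":[[0,0,0],[0,0,0],[0,0,0],[0,0,0],[0,0,0],[0,0,0],[0,0,0],[0,0,0],[0,0,0],[0,0,0]],"claw":[0,0,0,0,0,0,0,0,0,0]}' 5
python3 -m pendant '{"slide":[[-0.11,-0.1,0],[-0.1,-0.09,0],[-0.05,-0.05,0],[0,0,0],[0,0,0],[0,0,0],[0,0,0],[0,0,0],[0,0,0],[0,0,0]],"dr":[[0,0,-0.4],[0,0,-0.8],[0,0,-0.8],[0,0,-0.8],[0,0,-0.8],[0,0,-0.8],[0,0,-0.8],[0,0,-0.8],[0,0,-0.8],[0,0,-0.8]],"claw":[0,0,0,0,0,0,0,0,0,0]}'
cat >> h.py <<'E'
C=np.array([.5965,.2116])
def state():
    s=arm.observe(); p=s["position"]; r=R.from_rotvec(s["ee_rot"]).as_matrix(); d=p[:2]-C
    print("t",round(s["clock"],2),"p",p.round(4),"r",np.hypot(*d).round(4),"a",np.degrees(np.arctan2(-d[1],-d[0])).round(1),"yaw a",np.degrees(np.arctan2(-r[1,0],-r[0,0])).round(1),"z",r[:,2].round(3),"F",s["force"].round(1),"w",round(s["width"],2),"q",s["joints"].round(2))
    return s,r
E
python3 -c "
from h import *
s,r=state()
a=np.radians(33);g=np.r_[C-.1625*np.r_[np.cos(a),np.sin(a)],.08]
print('slide units to start at z .08',(r.T@(g-s['position'])/.3).round(4))"
```

```text
clock: 1.1
position: [0.4071, 0.2165, 0.2455]
ee_rot: [-0.539, -3.095, -0.0]
force: [1.0, 0.2, 0.2]
width: 0.181
gripper_force: 0.0
clock: 2.1
position: [0.4599, 0.1266, 0.2453]
ee_rot: [0.885, -3.014, 0.0]
force: [-0.2, -0.1, 0.1]
width: 0.006
gripper_force: 0.0
t 2.1 p [0.4599 0.1266 0.2453] r 0.1609 a 31.9 yaw a 32.7 z [-0.001 -0.    -1.   ] F [-0.2 -0.1  0.1] w 0.01 q [-0.51  0.19  0.15  1.93 -0.03  1.02  1.8 ]
slide units to start at z .08 [ 0.005  -0.0105  0.5508]
```

```bash
python3 -m pendant '{"slide":[[0.005,-0.01,0.05],[0,0,0.1],[0,0,0.1],[0,0,0.1],[0,0,0.1],[0,0,0.08],[0,0,0.05],[0,0,0.03],[0,0,0],[0,0,0]],"dr":[[0,0,0],[0,0,0],[0,0,0],[0,0,0],[0,0,0],[0,0,0],[0,0,0],[0,0,0],[0,0,0],[0,0,0]],"claw":[0,0,0,0,0,0,0,0,0,0]}'
python3 -c "
from h import *
state()"
```

```text
clock: 3.1
position: [0.4608, 0.1234, 0.0629]
ee_rot: [-0.879, 3.016, 0.0]
force: [0.4, -0.5, -1.2]
width: 0.003
gripper_force: 0.0
t 3.1 p [0.4608 0.1234 0.0629] r 0.1619 a 33.0 yaw a 32.5 z [ 0.  0. -1.] F [ 0.4 -0.5 -1.2] w 0.0 q [-0.46  0.45  0.12  2.13 -0.1   0.57  1.86]
```

Contact is expected at TCP z of about 0.049, so I'll go down gently.

```bash
python3 -m pendant '{"slide":[[0,0,0.02],[0,0,0.015],[0,0,0.006],[0,0,0.003],[0,0,0]],"dr":[[0,0,0],[0,0,0],[0,0,0],[0,0,0],[0,0,0]],"claw":[0,0,0,0,0]}'
python3 -m pendant '{"slide":[[0,0,0.003],[0,0,0]],"dr":[[0,0,0],[0,0,0]],"claw":[0,0]}'
```

```text
clock: 3.6
position: [0.4605, 0.1233, 0.0493]
ee_rot: [-0.879, 3.016, 0.0]
force: [-0.4, 0.6, -0.0]
width: 0.006
gripper_force: 0.0
clock: 3.8
position: [0.4607, 0.1233, 0.049]
ee_rot: [-0.878, 3.016, 0.0]
force: [-3.3, -1.2, 9.3]
width: 0.008
gripper_force: 4.5
```

```bash
python3 -m pendant '{"slide":[[0,0.0108,0],[-0.0002,0.0162,0],[-0.0004,0.0217,0],[-0.0004,0.0217,0],[-0.0004,0.0217,0]],"dr":[[0,0,0.167],[0,0,0.25],[0,0,0.333],[0,0,0.333],[0,0,0.333]],"claw":[0,0,0,0,0]}'
python3 -c "
from h import *
state()"
```

```text
clock: 4.3
position: [0.4475, 0.1477, 0.049]
ee_rot: [-0.617, 3.08, 0.0]
force: [-2.8, -2.3, 10.3]
width: 0.004
gripper_force: 5.4
t 4.3 p [0.4475 0.1477 0.049 ] r 0.1622 a 23.2 yaw a 22.6 z [ 0.  0. -1.] F [-2.8 -2.3 10.3] w 0.0 q [-0.56  0.47  0.16  2.15 -0.15  0.53  1.68]
```

Force is steady at about 10 N and the fingers are tracking the ring, so I'll continue.

```bash
python3 -m pendant '{"slide":[[-0.0004,0.0217,-0.0005],[-0.0004,0.0217,0],[-0.0004,0.0217,0],[-0.0004,0.0217,0],[-0.0004,0.0217,0],[-0.0004,0.0217,0],[-0.0004,0.0217,0],[-0.0004,0.0217,0],[-0.0002,0.0108,0],[0,0,0]],"dr":[[0,0,0.333],[0,0,0.333],[0,0,0.333],[0,0,0.333],[0,0,0.333],[0,0,0.333],[0,0,0.333],[0,0,0.333],[0,0,0.167],[0,0,0]],"claw":[0,0,0,0,0,0,0,0,0,0]}'
python3 - <<'E'
from h import *
import cv2
state()
a=arm.get_image("top")[:,:,::-1]; cv2.imwrite("pics/top1.png",a)
E
python3 - <<'E'
import cv2,sys
sys.path.insert(0,'.')
a=cv2.imread("pics/top1.png")[115:295,115:310]
cv2.imwrite("pics/c2.png",cv2.resize(a,None,fx=3,fy=3,interpolation=2))
E
```

```text
clock: 5.3
position: [0.4339, 0.2022, 0.049]
ee_rot: [0.091, -3.138, -0.001]
force: [-5.9, -0.9, 12.2]
width: 0.006
gripper_force: 6.1
t 5.3 p [0.4339 0.2022 0.049 ] r 0.1628 a 3.3 yaw a 3.3 z [-0.002  0.    -1.   ] F [-5.9 -0.9 12.2] w 0.01 q [-0.75  0.49  0.26  2.14 -0.24  0.54  1.33]
```

View pics/c2.png

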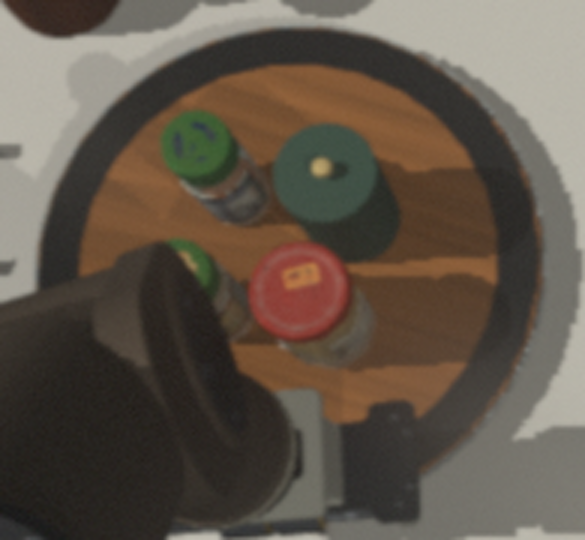

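The honey lid is now at c2 (299,291) and the disc is following the fingers. All four jars are still standing.

```bash
python3 -c "
from h import *
P=ray('top',(115+299/3,115+291/3),.129); d=P[:2]-C
print(P,np.hypot(*d),np.degrees(np.arctan2(-d[1],-d[0])))"
```

```text
[0.54688299 0.18041252 0.129     ] 0.05860466107680764 32.15200371920837
```

```bash
python3 -m pendant '{"slide":[[0.0005,0.0108,-0.0005],[-0.0002,0.0217,-0.0005],[-0.0002,0.0217,0],[-0.0002,0.0217,0],[-0.0004,0.0217,0],[-0.0004,0.0217,0],[-0.0004,0.0217,0],[-0.0004,0.0217,0]],"dr":[[0,0,0.167],[0,0,0.333],[0,0,0.333],[0,0,0.333],[0,0,0.333],[0,0,0.333],[0,0,0.333],[0,0,0.333]],"claw":[0,0,0,0,0,0,0,0]}'
python3 -c "
from h import *
state()"
```

```text
clock: 6.15
position: [0.4376, 0.2504, 0.0491]
ee_rot: [-0.38, -3.116, 0.0]
force: [-6.5, -0.2, 8.1]
width: 0.002
gripper_force: 4.3
t 6.15 p [0.4376 0.2504 0.0491] r 0.1635 a -13.7 yaw a -13.9 z [-0.003  0.    -1.   ] F [-6.5 -0.2  8.1] w 0.0 q [-0.89  0.53  0.36  2.08 -0.33  0.59  1.03]
```

```bash
python3 -m pendant '{"slide":[[-0.0003,0.0217,0.0003],[-0.0003,0.0217,0],[-0.0003,0.0217,0],[-0.0004,0.0217,0],[-0.0004,0.0217,0],[-0.0004,0.0217,0],[-0.0002,0.0108,0],[0,0,0],[0,0,0]],"dr":[[0,0,0.333],[0,0,0.333],[0,0,0.333],[0,0,0.333],[0,0,0.333],[0,0,0.333],[0,0,0.167],[0,0,0],[0,0,0]],"claw":[0,0,0,0,0,0,0,0,0]}'
python3 -c "
from h import *
state()"
python3 -m pendant '{"slide":[[0,0,-0.01],[0,0,-0.04],[0,0,-0.1],[0,0,-0.15],[0,0,-0.15],[0,0,-0.15],[0,0,-0.1],[0,0,-0.05],[0,0,0]],"dr":[[0,0,0],[0,0,0],[0,0,0],[0,0,0],[0,0,0],[0,0,0],[0,0,0],[0,0,0],[0,0,0]],"claw":[0,0,0,0,0,0,0,0,0]}'
python3 - <<'E'
from h import *
import cv2
cv2.imwrite("pics/s2.png",arm.get_image("scene")[120:230,200:350,::-1].repeat(5,0).repeat(5,1))
cv2.imwrite("pics/top2.png",arm.get_image("top")[115:295,115:310,::-1].repeat(3,0).repeat(3,1))
E
```

```text
clock: 7.05
position: [0.4529, 0.291, 0.0491]
ee_rot: [-0.777, -3.041, -0.002]
force: [-6.9, 3.7, 8.1]
width: 0.007
gripper_force: 3.8
t 7.05 p [0.4529 0.291  0.0491] r 0.1641 a -28.9 yaw a -28.7 z [-0.002  0.002 -1.   ] F [-6.9  3.7  8.1] w 0.01 q [-0.98  0.58  0.43  2.01 -0.4   0.64  0.79]
clock: 7.95
position: [0.4558, 0.2892, 0.2769]
ee_rot: [0.781, 3.04, 0.007]
force: [-0.6, 0.2, -0.8]
width: 0.006
gripper_force: 0.0
```

View pics/top2.png

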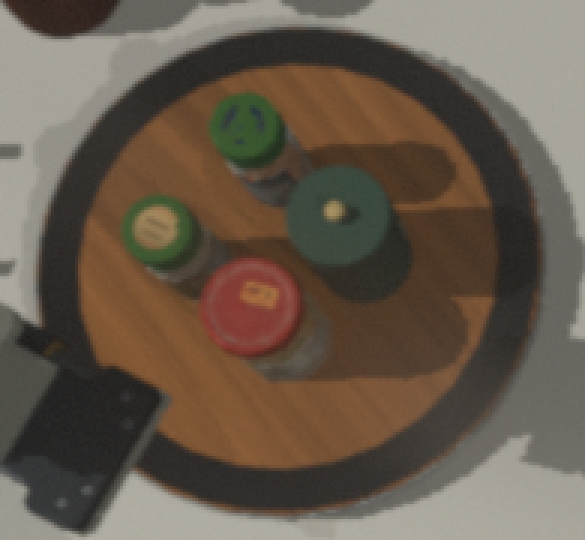

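View pics/s2.png

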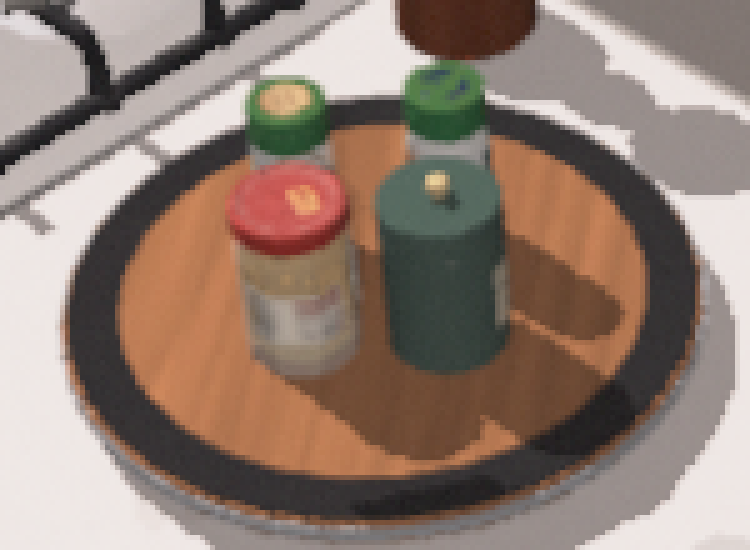

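The honey lid centre is at top2 (251,307) and s2 (288,203). All four jars are upright and the gripper is clear of the disc.

```bash
python3 -c "
from h import *
P=tri((115+251/3,115+307/3),(200+288/5,120+203/5)); d=P[:2]-C
print(P,np.hypot(*d),np.degrees(np.arctan2(-d[1],-d[0])),'err',np.hypot(*(d-[-.058,0])))
e=np.hypot(*(d-[-.058,0]))
state()
if e<.008: print(arm.sign_off())"
```

```text
[0.53784126 0.21011409 0.12861841] 0.05867755627888186 1.4510698855705606 err 0.0016253779861719717
t 8.05 p [0.4544 0.2888 0.2739] r 0.1617 a -28.5 yaw a -28.8 z [ 0.  0. -1.] F [-1.3  0.9 -0.4] w 0.01 q [-1.13  0.29  0.6   1.78 -0.18  1.13  0.6 ]
the job is handed in; nothing more can be done
None
```

The honey jar is at the front of the turntable, about 2 mm from the target by camera; the fingers are lifted clear, all four jars look upright, and the job was handed in at about 8 s (no verdict came back).

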